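# Close up the stationery chest in the gift shop

## Task

Close up the small white stationery chest on the gift table: with the fingertips, push both blue drawers fully home and push the raised blue lid all the way down, in any order and gently, without slamming anything. Do not pull a drawer right out or throw the lid right back, do not pick anything up, and leave the mug, the bottle beside the chest and the two tins in the tray under the lid where they are; finish clear of everything.

Things in the scene. Friction and masses are not known exactly. Their poses are not given: they have to be found in the camera images.
- chest: White chest fixed to the table, 170 mm deep (x), 300 wide (y), 106 high without lid. Origin: centre of its underside. Its front looks along its -x, roughly to the robot; +x pushes drawers in. Two blue drawers side by side (y = +73.5 and -73.5 mm); above them a tray (floor 70, rim 106 mm above the table) under the lid. A shut drawer's outer face is at x = -99 mm; the shut lid ends at x = -91 mm.
- drawer_left_front (a point): Centre of the outer face of the left (+y of the chest) drawer's blue front; it moves with the drawer. The front is 143 mm wide, 50 mm high (12 to 62 mm above the table), 14 mm thick, flat, without a handle, with a flat brass label plate. Axes parallel to the chest's.
- drawer_right_front (a point): The same for the right (-y) drawer.
- drawer_left (a joint): How far the left drawer is out, in m: 0 fully home (a hard stop), 0.10 fully out. It starts 0.03 to 0.08 out, slides with about 2 N of friction and stays where it is left.
- drawer_right (a joint): The same for the right drawer.
- lid (a joint): Opening angle of the lid in rad: 0 flat shut on the chest's rim, 1.4 fully raised. It starts at 0.8 to 1.2. A stiff hinge holds it wherever it is left; about 1 to 4 N at the free edge, square to the panel, pushes it down.
- lid_hinge (a point): Middle of the lid's hinge line, along the chest's far upper edge (chest x = +85 mm, 106 mm above the table); the hinge axis is the chest's y. Axes parallel to the chest's.
- lid_edge (a point): Middle of the lid's free edge, on its outer (upper) face; moves with the lid. The lid is a flat blue panel, 176 mm from hinge to free edge, 304 mm wide, 10 mm thick, with a pale dotted field on the outer face. Its underside passes through the hinge line; shut, its top is 116 mm above the table.
- mug: White mug, 80 mm across, 92 mm high, with a handle; stands loose on the table about 270 mm to one side of the chest's middle. Origin: centre of its underside. Leave alone.
- diffuser: Amber glass bottle with black cap, 60 mm across, 125 mm high; stands loose on the table about 270 mm to the other side of the chest. Origin: centre of its underside. Leave alone.
- tin_a: Copper-coloured tin, 44 mm across, 26 mm high, loose in the chest's tray. Origin: centre of its underside. It clears the shut lid by 10 mm. Leave alone.
- tin_b: Silver tin of the same size, loose in the chest's tray. Leave alone.

How it is judged:
By the outcome, as a careful person would: the job done as asked, in the order asked, and still so for the second after the job is handed in, with the robot touching nothing.
It also fails if it takes over 56 s, if anything falls off the work surface, if the arm or the gripper's body presses on something with over 40 N, if the wrist force passes 120 N, or if a joint passes its speed limit or range.

## Robot

A 7-joint arm with a two-finger parallel gripper is mounted at the origin on the work surface. World frame = base frame: x ahead of the robot, y to its left, z up, the work surface at z = 0. Lengths are in m, angles in degrees, forces in N, time in s.
With the tool pointing down it reaches from about 0.425 to 1.025 m from the base axis. Payload 9.4 kg.
Tool frame: the origin (TCP) lies on the centre line of the jaws, within the pads' length; the fingertips stand 17 mm ahead of it and the grasp point (between the pads) lies 2 mm behind it; z points along the fingers, y is the line along which they close (so a half turn about z gives the same grasp; the last joint's range is limited). The gripper opens to 85 mm and grips with 20 to 120 N. Pads are 22 mm wide; open, the fingers measure 114 mm over their backs; the gripper's body (76 mm by 85 mm) begins 54 mm behind the grasp point. The pads swing forward as they close: fully open they stand 13 mm farther back than shut.
Start: joints at [61.667, 34.337, -0.143, 91.639, 0.103, 54.024, -4.572], TCP at [0.294, -0.663, 0.248] pointing down, gripper open.
Joint ranges: [-147.43, 147.43], [-19.82, 112.94], [-74.19, 73.91], [6.32, 146.72], [-59.91, 239.91], [6.04, 106.73], [-150.56, 150.56]. Speed limits (degrees/s): [127.2, 127.2, 172.46, 172.46, 180, 180, 180].

## Interface

Orientations are given as [roll, pitch, yaw] about the fixed x, y, z axes, in that order (R = Rz(yaw) Ry(pitch) Rx(roll)).
In Python, from plant import arm gives the robot as it stands.
- The arm moves only by the tool apply_moves, never from a script. Its argument "series" is text: rows parted by semicolons, each of 5 numbers parted by spaces: the shift along the tool's x, y, z as a fraction of full scale, then the turn about the tool's z as a fraction of full scale, then the opening, from 0 (shut) to 1 (fully open). A call has 1 to 12 rows; each row is the pose to reach, as a shift and turn from the pose commanded when the call began, along the tool's axes at that moment; what a row does not reach only later rows make up. Full scale, the value 1, is 0.08 m for a shift and pi/2 rad for a turn. A row lasts 1/12 s, in which the tool goes at most 41.7 mm and 7.16 degrees, less where a joint would pass 70% of its speed; a pose out of reach is approached as far as the arm can. A call with a number of a shift or a turn outside -1 to 1 is refused whole. A call with a gripper value outside its range is refused whole. The fingers move at their own pace and stop on an object; the grip force is fixed at half the most. Time passes only in rows, so rows that repeat a pose let the fingers close. It gives the time, the measured TCP pose, the force, the opening and the grip force at its end, in the units of the state.
- arm.get_obs(): the state, without advancing time (a new reading comes with each control period).
- arm.get_image(name): name is "scene" or "top" or "wrist"; returns a dict with "color" (384x512x3 uint8, red, green, blue), "mtx" (3x3 intrinsics, pixels), "rvec" (rotation vector, rad) and "tvec" (3), from world to camera coordinates, as OpenCV has them; the wrist camera has in their place "mount" (4x4, takes a point from camera to tool coordinates, whose origin is the TCP and whose axes are the flange's). Camera axes: x right, y down, z forward; pixel columns grow to the right and rows downward; lengths in m; the calibration is good to about 2 mm. A picture is of the moment at which its call begins: read the wrist's pose just before it. There is no depth.
- arm.close_job(): hands the job in; it is judged then, once.
Trained networks look in the newest picture that a camera, given by its name, has taken for a name from the list of things; names that differ only in an ending like _2 or _b are one class to them, and where a whole thing is asked for, a point or a joint stands for the part that bears it (a point fixed in the world has none). Each returns a list of dicts, best first, with "score" (0 to 1); they miss things now and then, are a little off and sometimes report something else, mostly with a low value. They report only what shows in the picture. A call takes as long as a camera call.
- arm.cut_out(camera, target): "pixels" (384x512 bool, what is visible of it).
- arm.spot_point(camera, target): "location" ([x, y, z] in m, in world coordinates, good to about 4 mm: a listed point, or the origin of a listed thing).
The state is a dict: "time_s": time; "q": joint angles; "joint_velocities": joint speeds; "joint_torque": joint torques, N m; "position": TCP position; "orientation": TCP orientation; "ft_force": force on the tool from outside, world axes, zero at the start; "moment": the same for the moment, N m; "grip_width": finger opening in m; "grip_force": force on a finger pad.
Only numpy, scipy, OpenCV 4.12 (cv2) and the standard library are available. Lean on these libraries where they do the work, as an engineer would, in place of code of your own. Each camera call takes 0.05 s, during which the arm holds its last target. There are 200 camera calls.

## Working session

There is one attempt and no reset: what is moved stays moved. The work goes in short steps, Python scripts to look and compute and a tool call to move; the robot and the scene stay as the last step left them, time stands still between calls to the robot, and variables do not carry over. Pictures are saved under pics/ and viewed, at most 10 in all, crops included, and the job is handed in when it is done.

Besides the shell and the picture viewer there is one more tool, called after "Emit:" as a command line: name --argument value ..., lists and objects as JSON in quotes. apply_moves: Moves the arm, as the interface text tells. Shift numbers are shares of 0.08 m and turn numbers shares of pi/2 rad, none past 1 either way. Its arguments: {"type":"object","properties":{"series":{"type":"string"}},"required":["series"]}

```bash
mkdir -p pics; python3 - <<'E'
from plant import arm
import cv2,numpy as np
o=arm.get_obs();print({k:np.round(o[k],3).tolist() for k in("time_s","position","orientation","ft_force","grip_width")})
ims=[]
for c in("scene","top"):
    im=arm.get_image(c);ims.append(im["color"])
    for t in("chest","drawer_left_front","drawer_right_front","lid_hinge","lid_edge","mug","diffuser","tin_a"):
        print(c,t,[(np.round(r["location"],3).tolist(),round(r["score"],2)) for r in arm.spot_point(c,t)[:3]])
cv2.imwrite("pics/a.png",cv2.resize(np.vstack(ims)[:,:,::-1],(448,600)) if 0 else ims[0][:,:,::-1])
cv2.imwrite("pics/b.png",ims[1][:,:,::-1])
print(arm.get_obs()["time_s"])
E
```

```text
{'time_s': 0.0, 'position': [0.294, -0.662, 0.247], 'orientation': [-179.909, 0.008, 23.948], 'ft_force': [-0.057, -0.214, 0.179], 'grip_width': 0.085}
scene chest [([0.659, 0.074, 0.002], 0.94)]
scene drawer_left_front [([0.516, 0.182, 0.036], 0.76)]
scene drawer_right_front [([0.505, 0.038, 0.042], 0.83), ([0.71, 0.134, 0.069], 0.39)]
scene lid_hinge []
scene lid_edge [([0.678, 0.07, 0.266], 0.71)]
scene mug [([0.67, 0.367, 0.0], 0.79), ([0.657, 0.072, 0.002], 0.74), ([0.516, 0.183, 0.034], 0.71)]
scene diffuser [([0.633, -0.192, -0.001], 0.79)]
scene tin_a [([0.706, 0.133, 0.069], 0.83), ([0.63, 0.011, 0.072], 0.76)]
top chest [([0.659, 0.072, 0.005], 0.94)]
top drawer_left_front [([0.515, 0.189, 0.038], 0.58)]
top drawer_right_front [([0.501, 0.038, 0.034], 0.65), ([0.513, 0.185, 0.039], 0.65), ([0.678, 0.07, 0.267], 0.61)]
top lid_hinge [([0.744, 0.053, 0.107], 0.8)]
top lid_edge [([0.676, 0.067, 0.267], 0.74)]
top mug [([0.675, 0.368, 0.005], 0.73)]
top diffuser [([0.628, -0.19, -0.002], 0.76)]
top tin_a [([0.628, 0.009, 0.071], 0.75), ([0.708, 0.13, 0.066], 0.54)]
0.9
```

View pics/a.png

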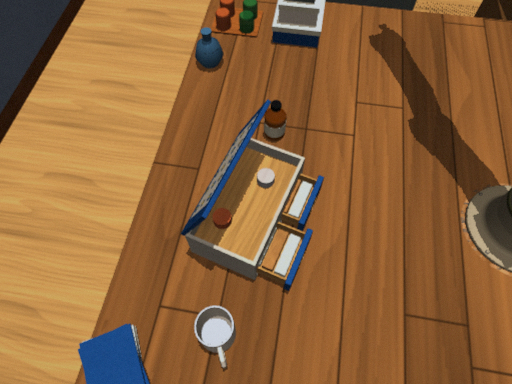

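View pics/b.png

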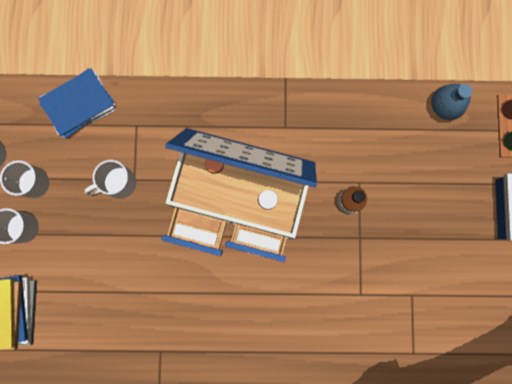

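The scene picture shows the chest with its lid raised. The left drawer front is near (297,257) and the right one near (313,200); the mug is at (215,328) and the bottle at (275,120). The top picture shows the chest turned by about -13°, with the lid edge running from (167,145) to (315,180). The networks agree with both pictures. Next I'll refine the yaw.

```bash
cat > h.py <<'E'
from plant import arm
import cv2,numpy as np
def line_yaw(cam,t,z):
    im=arm.get_image(cam);m=arm.cut_out(cam,t)[0]["pixels"].astype(np.uint8)
    R=cv2.Rodrigues(np.array(im["rvec"],float))[0];tv=np.array(im["tvec"],float).ravel()
    K=np.array(im["mtx"])
    def bp(p):
        d=R.T@np.linalg.inv(K)@[p[0],p[1],1];c=-R.T@tv
        return c+d*(z-c[2])/d[2]
    b=cv2.boxPoints(cv2.minAreaRect(cv2.findNonZero(m)))
    e=sorted([(np.linalg.norm(b[i]-b[i-1]),i) for i in range(4)])[2:]
    for _,i in e:
        v=bp(b[i])-bp(b[i-1]); v*=np.sign(v[1])
        print(cam,t,b[i-1],b[i],bp(b[i]).round(3),bp(b[i-1]).round(3),np.degrees(np.arctan2(-v[0],v[1])).round(2))
C=np.array([0.659,0.073]);
def chest(p,yaw=-13.,c=C):
    a=np.radians(yaw);d=np.array(p[:2])-c
    return np.round([d@[np.cos(a),np.sin(a)],d@[-np.sin(a),np.cos(a)],p[2]],4).tolist()
def st():
    o=arm.get_obs()
    print({k:np.round(o[k],3).tolist() for k in("time_s","q","position","orientation","ft_force","grip_width")},"chest",chest(o["position"]))
E
python3 - <<'E'
from h import *
line_yaw("top","lid",0.18);line_yaw("top","chest",0.1)
for n in range(3):
  for c in("scene","top"):
    arm.get_image(c)
    for t in("chest","lid_hinge","drawer_left_front","drawer_right_front"):
        r=arm.spot_point(c,t)
        if r: print(c,t,np.round(r[0]["location"],4),chest(r[0]["location"]))
E
```

```text
top lid [315.3361  188.48962] [164.15356 148.17429] [0.725 0.233 0.18 ] [ 0.642 -0.087  0.18 ] -14.48
top lid [171.22409 121.65976] [322.40662 161.9751 ] [ 0.699 -0.102  0.18 ] [0.783 0.22  0.18 ] -14.54
top chest [292.2336  275.10443] [141.08493 235.67433] [0.542 0.293 0.1  ] [ 0.458 -0.046  0.1  ] -13.96
top chest [170.32034 123.6053 ] [321.46902 163.03539] [ 0.712 -0.112  0.1  ] [0.8   0.235 0.1  ] -14.22
scene chest [0.6608 0.0726 0.0011] [0.0018, 0.0, 0.0011]
scene drawer_left_front [0.5139 0.1889 0.037 ] [-0.1675, 0.0803, 0.037]
scene drawer_right_front [0.5079 0.0341 0.0366] [-0.1385, -0.0719, 0.0366]
top chest [0.6576 0.0741 0.0027] [-0.0016, 0.0008, 0.0027]
top lid_hinge [0.7442 0.0551 0.107 ] [0.087, 0.0017, 0.107]
top drawer_left_front [0.5148 0.1891 0.0342] [-0.1666, 0.0807, 0.0342]
top drawer_right_front [0.5018 0.0378 0.0338] [-0.1453, -0.0697, 0.0338]
scene chest [6.574e-01 7.290e-02 2.000e-04] [-0.0015, -0.0005, 0.0002]
scene lid_hinge [0.7444 0.0541 0.1074] [0.0875, 0.0008, 0.1074]
scene drawer_left_front [0.5175 0.1859 0.0385] [-0.1633, 0.0782, 0.0385]
scene drawer_
[... 163 characters left out ...]
865, 0.0014, 0.1069]
top drawer_left_front [0.5153 0.1868 0.0384] [-0.1656, 0.0786, 0.0384]
top drawer_right_front [0.5017 0.0373 0.0324] [-0.1452, -0.0702, 0.0324]
scene chest [0.6602 0.0726 0.0016] [0.0013, -0.0001, 0.0016]
scene lid_hinge [0.7443 0.0515 0.1093] [0.088, -0.0018, 0.1093]
scene drawer_left_front [0.5167 0.185  0.0376] [-0.1638, 0.0771, 0.0376]
scene drawer_right_front [0.5058 0.0343 0.0382] [-0.1406, -0.0722, 0.0382]
top chest [0.6559 0.0689 0.0045] [-0.0021, -0.0047, 0.0045]
top lid_hinge [0.7469 0.0544 0.1057] [0.0898, 0.0016, 0.1057]
top drawer_left_front [0.5125 0.1871 0.0356] [-0.1684, 0.0782, 0.0356]
top drawer_right_front [0.501  0.0376 0.0369] [-0.146, -0.07, 0.0369]
```

Emit:
apply_moves --series "0.2 -0.2 0 0.08 0;0.4 -0.4 0 0.16 0;0.6 -0.6 0 0.24 0;0.8 -0.8 0 0.32 0;1 -1 0 0.41 0;1 -1 0 0.41 0;1 -1 0 0.41 0"

```text
time_s: 3.18
position: [0.336, -0.556, 0.2486]
orientation: [180.0, -0.0, -12.8]
ft_force: [0.9, -1.1, 0.5]
grip_width: 0.0008
grip_force: 0.0
```

Emit:
apply_moves --series "0 -0.3 0 0 0;0 -0.65 0 0 0;0 -1 0 0 0"

```text
time_s: 3.43
position: [0.352, -0.4798, 0.2482]
orientation: [179.9, 0.0, -13.0]
ft_force: [0.6, 0.6, 0.8]
grip_width: 0.0001
grip_force: 0.0
```

Emit:
apply_moves --series "0 -0.35 0 0 0;0 -0.7 0 0 0;0 -1 0 0 0"

```text
time_s: 3.68
position: [0.3706, -0.4007, 0.2484]
orientation: [180.0, -0.0, -12.9]
ft_force: [1.2, -0.7, 0.4]
grip_width: 0.0002
grip_force: 0.0
```

Emit:
apply_moves --series "0 -0.35 0 0 0;0 -0.7 0 0 0;0 -1 0 0 0"

```text
time_s: 3.93
position: [0.3888, -0.3228, 0.2485]
orientation: [180.0, -0.0, -12.9]
ft_force: [1.2, 0.2, 0.2]
grip_width: -0.0005
grip_force: 0.0
```

Emit:
apply_moves --series "0 -0.35 0 0 0;0 -0.7 0 0 0;0 -1 0 0 0"

```text
time_s: 4.18
position: [0.407, -0.2448, 0.2485]
orientation: [180.0, -0.0, -12.9]
ft_force: [0.1, 0.6, 0.4]
grip_width: -0.0001
grip_force: 0.0
```

Emit:
apply_moves --series "0 -0.35 0 0 0;0 -0.7 0 0 0;0 -1 0 0 0;0 -1 0 0 0"

```text
time_s: 4.52
position: [0.426, -0.1642, 0.2484]
orientation: [-179.9, -0.0, -12.6]
ft_force: [-0.0, -0.5, 1.0]
grip_width: -0.0003
grip_force: 0.0
```

Emit:
apply_moves --series "0 -0.35 0.3 0 0;0 -0.7 0.6 0 0;0 -1 1 0 0;0 -1 1 0 0"

```text
time_s: 4.85
position: [0.4425, -0.0862, 0.1644]
orientation: [-180.0, 0.3, -12.6]
ft_force: [-0.2, -0.3, -0.6]
grip_width: -0.0002
grip_force: 0.0
```

```bash
python3 -c "
from h import *;st()"
```

```text
{'time_s': 4.85, 'q': [0.154, 23.997, 4.995, 131.37, -4.934, 25.057, -93.406], 'position': [0.443, -0.086, 0.164], 'orientation': [-179.978, 0.267, -12.605], 'ft_force': [-0.199, -0.292, -0.645], 'grip_width': -0.0} chest [-0.1751, -0.2038, 0.1644]
```

Emit:
apply_moves --series "0 -0.3 0.2 0 0;0 -0.6 0.4 0 0;0 -0.83 0.6 0 0;-0.05 -0.83 0.8 0 0;-0.05 -0.83 0.8 0 0"

```text
time_s: 5.27
position: [0.453, -0.0239, 0.1024]
orientation: [179.9, 0.2, -12.8]
ft_force: [-1.4, 0.6, -0.1]
grip_width: -0.0001
grip_force: 0.0
```

Emit:
apply_moves --series "0 -0.3 0.15 0 0;0 -0.6 0.3 0 0;0 -0.82 0.46 0 0;0 -0.82 0.46 0 0;0 -0.82 0.46 0 0"

```text
time_s: 5.68
position: [0.4688, 0.0395, 0.0677]
orientation: [180.0, 0.0, -12.9]
ft_force: [-0.2, -1.0, 0.1]
grip_width: 0.0002
grip_force: 0.0
```

```bash
python3 - <<'E'
from h import *
st()
cv2.imwrite("pics/c.png",arm.get_image("scene")["color"][:,:,::-1])
print([ (r["score"],chest(r["location"])) for t in("drawer_left_front","drawer_right_front") for r in arm.spot_point("scene",t)[:1]])
E
```

```text
{'time_s': 5.683, 'q': [-14.215, 35.657, 3.558, 132.726, -10.04, 11.866, -104.399], 'position': [0.469, 0.039, 0.068], 'orientation': [179.975, 0.01, -12.907], 'ft_force': [-0.181, -0.968, 0.13], 'grip_width': 0.0} chest [-0.1778, -0.0754, 0.0677]
[(0.55, [-0.1641, 0.0763, 0.0346]), (0.72, [-0.1421, -0.0706, 0.0362])]
```

View pics/c.png

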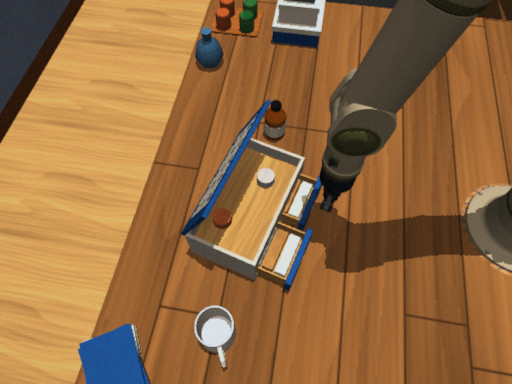

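The picture shows the shut fingertips at about (328,205), just in front of the right drawer's face at (313,200). I'll push gently now.

Emit:
apply_moves --series "0.05 0 0.05 0 0;0.1 0 0.05 0 0;0.16 0 0.05 0 0;0.22 0 0.05 0 0;0.28 0 0.05 0 0;0.34 0 0.05 0 0;0.4 0 0.05 0 0;0.46 0 0.05 0 0;0.52 0 0.05 0 0;0.58 0 0.05 0 0;0.63 0 0.05 0 0;0.68 0 0.05 0 0"

```text
time_s: 6.83
position: [0.5214, 0.0278, 0.0634]
orientation: [180.0, 0.0, -13.0]
ft_force: [-2.4, -1.2, -0.2]
grip_width: 0.0003
grip_force: 1.1
```

```bash
python3 - <<'E'
from h import *
st()
for c in("scene","top"):
    arm.get_image(c);print([ (t,r["score"],chest(r["location"])) for t in("drawer_left_front","drawer_right_front") for r in arm.spot_point(c,t)[:1]])
E
```

```text
{'time_s': 6.833, 'q': [-12.158, 37.619, 4.186, 126.21, -9.02, 16.465, -103.154], 'position': [0.521, 0.028, 0.063], 'orientation': [179.984, 0.022, -12.97], 'ft_force': [-2.361, -1.238, -0.155], 'grip_width': 0.0} chest [-0.1239, -0.075, 0.0634]
[('drawer_left_front', 0.71, [-0.1638, 0.0742, 0.0372]), ('drawer_right_front', 0.85, [-0.1118, -0.0723, 0.04])]
[('drawer_left_front', 0.84, [-0.1691, 0.0794, 0.0398])]
```

Emit:
apply_moves --series "0.02 0 0 0 0;0.04 0 0 0 0;0.06 0 0 0 0;0.08 0 0 0 0;0.1 0 0 0 0;0.115 0 0 0 0;0.13 0 0 0 0;0.14 0 0 0 0;0.15 0 0 0 0;0.16 0 0 0 0"

```text
time_s: 7.97
position: [0.5337, 0.0251, 0.0634]
orientation: [180.0, 0.0, -13.0]
ft_force: [-1.7, 0.8, 2.2]
grip_width: 0.0002
grip_force: 1.0
```

Emit:
apply_moves --series "0.01 0 0 0 0;0.02 0 0 0 0;0.03 0 0 0 0;0.03 0 0 0 0"

```text
time_s: 8.3
position: [0.5338, 0.025, 0.0633]
orientation: [180.0, 0.2, -12.9]
ft_force: [-7.7, 2.3, 7.8]
grip_width: 0.0001
grip_force: 4.0
```

```bash
python3 - <<'E'
from h import *
st()
for c in("scene","top"):
    arm.get_image(c);print([ (t,r["score"],chest(r["location"])) for t in("drawer_left_front","drawer_right_front") for r in arm.spot_point(c,t)[:1]])
E
```

```text
{'time_s': 8.3, 'q': [-11.677, 38.057, 4.308, 124.475, -8.795, 17.985, -102.832], 'position': [0.534, 0.025, 0.063], 'orientation': [179.962, 0.242, -12.932], 'ft_force': [-7.704, 2.348, 7.807], 'grip_width': 0.0} chest [-0.1112, -0.075, 0.0633]
[('drawer_left_front', 0.77, [-0.1675, 0.0788, 0.0373]), ('drawer_right_front', 0.68, [-0.0961, -0.0732, 0.0401])]
[('drawer_left_front', 0.93, [-0.1667, 0.079, 0.0366])]
```

Emit:
apply_moves --series "-0.1 0 0 0 0;-0.3 0 0 0 0;-0.55 0 -0.2 0 0;-0.8 0 -0.3 0 0;-1 -0.1 -0.4 0 0;-1 -0.4 -0.4 0 0;-1 -0.7 -0.4 0 0;-1 -0.95 -0.4 0 0;-1 -0.95 -0.4 0 0"

```text
time_s: 9.35
position: [0.4769, 0.121, 0.0956]
orientation: [-179.8, -0.2, -12.7]
ft_force: [0.5, 1.0, -0.1]
grip_width: -0.0002
grip_force: 0.0
```

Emit:
apply_moves --series "-0.1 -0.3 0 0 0;-0.1 -0.6 0 0 0;-0.1 -0.95 0 0 0;-0.1 -0.95 0.2 0 0;-0.1 -0.95 0.4 0 0;-0.1 -0.95 0.4 0 0"

```text
time_s: 9.85
position: [0.4838, 0.1924, 0.0615]
orientation: [179.9, 0.1, -12.9]
ft_force: [0.0, 0.3, -0.6]
grip_width: 0.0001
grip_force: 0.0
```

```bash
python3 - <<'E'
from h import *
st()
cv2.imwrite("pics/d.png",arm.get_image("scene")["color"][:,:,::-1])
E
```

```text
{'time_s': 9.85, 'q': [-32.417, 37.922, 6.528, 126.499, -14.288, 16.341, -116.434], 'position': [0.484, 0.192, 0.062], 'orientation': [179.916, 0.061, -12.916], 'ft_force': [0.041, 0.278, -0.561], 'grip_width': 0.0} chest [-0.1976, 0.0769, 0.0615]
```

View pics/d.png

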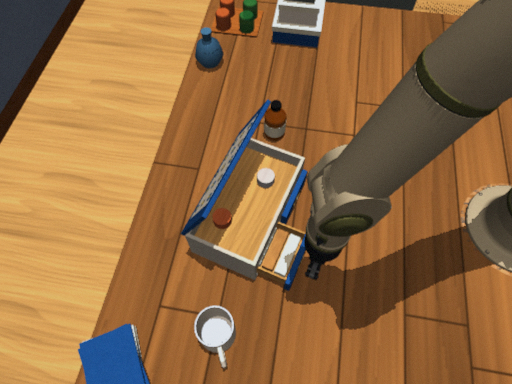

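The picture shows the right drawer flush, at about (293,195). The fingers are at (314,270), in front of the left drawer, and the tins have not moved.

Emit:
apply_moves --series "0.05 0 0 0 0;0.1 0 0 0 0;0.15 0 0 0 0;0.2 0 0 0 0;0.25 0 0 0 0;0.3 0 0 0 0;0.35 0 0 0 0;0.4 0 0 0 0;0.46 0 0 0 0;0.52 0 0 0 0;0.58 0 0 0 0;0.64 0 0 0 0"

```text
time_s: 10.9
position: [0.5345, 0.1806, 0.0633]
orientation: [180.0, 0.0, -13.0]
ft_force: [-2.6, -1.2, 1.4]
grip_width: 0.0001
grip_force: 1.2
```

Emit:
apply_moves --series "0.05 0 0 0 0;0.1 0 0 0 0;0.15 0 0 0 0;0.2 0 0 0 0;0.24 0 0 0 0;0.28 0 0 0 0;0.31 0 0 0 0;0.34 0 0 0 0;0.37 0 0 0 0;0.39 0 0 0 0;0.41 0 0 0 0"

```text
time_s: 11.82
position: [0.5663, 0.1737, 0.0635]
orientation: [-180.0, 0.0, -13.0]
ft_force: [-3.5, -1.6, 0.1]
grip_width: -0.0002
grip_force: 1.1
```

```bash
python3 - <<'E'
from h import *
st()
E
```

```text
{'time_s': 11.817, 'q': [-27.521, 40.272, 7.49, 117.178, -12.317, 23.273, -113.406], 'position': [0.566, 0.174, 0.063], 'orientation': [-180.0, 0.001, -12.956], 'ft_force': [-3.452, -1.588, 0.055], 'grip_width': -0.0} chest [-0.1129, 0.0772, 0.0635]
```

Emit:
apply_moves --series "0.01 0 0 0 0;0.02 0 0 0 0;0.03 0 0 0 0;0.04 0 0 0 0;0.05 0 0 0 0;0.05 0 0 0 0"

```text
time_s: 12.32
position: [0.5703, 0.1728, 0.0635]
orientation: [-180.0, -0.0, -13.0]
ft_force: [-1.5, -0.2, 0.0]
grip_width: -0.0
grip_force: 0.7
```

Emit:
apply_moves --series "0.01 0 0 0 0;0.02 0 0 0 0;0.03 0 0 0 0;0.04 0 0 0 0;0.04 0 0 0 0"

```text
time_s: 12.73
position: [0.5715, 0.1725, 0.0634]
orientation: [180.0, 0.2, -12.9]
ft_force: [-8.0, 0.5, 4.7]
grip_width: -0.0005
grip_force: 3.8
```

Emit:
apply_moves --series "-0.1 0 0 0 0;-0.3 0 0 0.014 0;-0.6 0 0 0.014 0;-0.6 0 -0.3 0.014 0;-0.6 0 -0.65 0.014 0;-0.6 0.2 -1 0.014 0;-0.6 0.2 -1 0.014 0"

```text
time_s: 13.32
position: [0.5249, 0.1658, 0.1479]
orientation: [-179.8, -0.4, -14.3]
ft_force: [0.4, -1.3, 0.3]
grip_width: 0.0002
grip_force: 0.0
```

Emit:
apply_moves --series "0 0.2 -0.3 0 0;0 0.4 -0.6 0 0;0 0.6 -1 0 0"

```text
time_s: 13.57
position: [0.5107, 0.1204, 0.2233]
orientation: [180.0, 0.0, -14.2]
ft_force: [0.1, 0.7, -0.3]
grip_width: 0.0
grip_force: 0.0
```

Emit:
apply_moves --series "0 0 -0.35 0 0;0 0 -0.7 0 0;0 0 -1 0 0;0 0 -1 0 0"

```text
time_s: 13.9
position: [0.5136, 0.1211, 0.3081]
orientation: [-179.7, -0.4, -14.3]
ft_force: [0.3, 0.1, -0.0]
grip_width: -0.0
grip_force: 0.0
```

```bash
sed -i 's/yaw=-13./yaw=-14.2/' h.py; python3 - <<'E'
from h import *
st()
for c in("scene","top"):
    i=arm.get_image(c)
    cv2.imwrite("pics/e_%s.png"%c,i["color"][:,:,::-1])
    print([ (t,round(r["score"],2),chest(r["location"])) for t in("lid_edge","lid_hinge","chest","drawer_left_front","drawer_right_front","tin_a","tin_b","mug","diffuser") for r in arm.spot_point(c,t)[:1]])
E
```

```text
{'time_s': 13.9, 'q': [-31.293, 16.8, 15.417, 114.418, -5.903, 48.975, -116.92], 'position': [0.514, 0.121, 0.308], 'orientation': [-179.692, -0.432, -14.258], 'ft_force': [0.327, 0.076, -0.022], 'grip_width': -0.0} chest [-0.1528, 0.011, 0.3081]
[('lid_edge', 0.85, [0.0201, 0.0034, 0.2716]), ('lid_hinge', 0.72, [0.0892, 0.0001, 0.1062]), ('chest', 0.87, [0.0001, 0.0008, 0.0026]), ('drawer_left_front', 0.82, [-0.0977, 0.0733, 0.0356]), ('drawer_right_front', 0.74, [-0.0944, -0.0712, 0.0356]), ('tin_a', 0.63, [0.0321, 0.0738, 0.0695]), ('tin_b', 0.63, [0.0321, 0.0738, 0.0695]), ('mug', 0.74, [-0.06, 0.2894, 0.0018]), ('diffuser', 0.59, [-0.0118, -0.0688, 0.0688])]
[('lid_edge', 0.68, [0.0205, 0.0001, 0.2687]), ('lid_hinge', 0.93, [0.0876, 0.0023, 0.1074]), ('chest', 0.85, [-0.0046, -0.0003, 0.0044]), ('drawer_right_front', 0.8, [-0.0986, -0.0704, 0.0315]), ('tin_a', 0.72, [-0.0139, -0.0683, 0.0707]), ('tin_b', 0.72, [-0.0139, -0.0683, 0.0707]), ('mug', 0.61, [-0.0562, 0.2893, 0.0037]), ('diffuser', 0.95, [0.0393, -0.2636, -0.0017])]
```

View pics/e_scene.png

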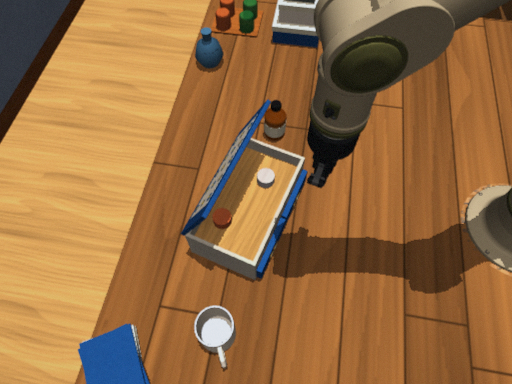

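Both drawers are flush in the picture, along the front edge (265,270)–(303,170). The lid is still up and the tins are unmoved. The lid angle works out at about 1.13 rad. Next I'll go over the lid edge and down behind it.

Emit:
apply_moves --series "0 0 -0.15 0 0;0.3 0.1 -0.15 0 0;0.65 0.13 -0.15 0 0;1 0.13 -0.15 0 0"

```text
time_s: 15.23
position: [0.5867, 0.0903, 0.3161]
orientation: [-180.0, -0.0, -14.2]
ft_force: [-0.2, -0.0, -0.4]
grip_width: -0.0001
grip_force: 0.0
```

Emit:
apply_moves --series "0.3 0 0 0 0;0.6 0 0 0 0;0.9 0 0 0 0;1 0 0 0 0"

```text
time_s: 15.57
position: [0.6662, 0.0701, 0.315]
orientation: [180.0, -0.1, -14.3]
ft_force: [0.1, 0.3, 0.2]
grip_width: -0.0002
grip_force: 0.0
```

Emit:
apply_moves --series "0.3 0 0 0 0;0.65 0 0 0 0;0.65 0 0 0 0;0.65 0 0 0 0"

```text
time_s: 15.9
position: [0.7141, 0.0581, 0.3146]
orientation: [180.0, 0.0, -14.3]
ft_force: [0.4, 0.5, -0.1]
grip_width: 0.0005
grip_force: 0.0
```

```bash
python3 - <<'E'
from h import *
st()
E
```

```text
{'time_s': 15.9, 'q': [-19.09, 31.197, 16.154, 89.463, -9.481, 60.752, -104.777], 'position': [0.714, 0.058, 0.315], 'orientation': [179.959, 0.05, -14.276], 'ft_force': [0.437, 0.546, -0.121], 'grip_width': 0.0} chest [0.0571, -0.0009, 0.3146]
```

Emit:
apply_moves --series "0 0 0.2 0 0;0 0 0.4 0 0;0 0 0.55 0 0;0 0 0.65 0 0;0 0 0.65 0 0"

```text
time_s: 16.32
position: [0.7126, 0.059, 0.2617]
orientation: [179.9, 0.2, -14.2]
ft_force: [-1.0, 0.1, -0.3]
grip_width: 0.0001
grip_force: 0.0
```

Emit:
apply_moves --series "-0.06 0 0 0 0;-0.12 0 0 0 0;-0.18 0 0 0 0;-0.24 0 0.03 0 0;-0.3 0 0.06 0 0;-0.36 0 0.09 0 0;-0.43 0 0.12 0 0;-0.48 0 0.155 0 0;-0.53 0 0.19 0 0;-0.59 0 0.23 0 0;-0.65 0 0.27 0 0;-0.7 0 0.31 0 0"

```text
time_s: 17.32
position: [0.6592, 0.0725, 0.2381]
orientation: [180.0, 0.0, -14.2]
ft_force: [1.4, 0.1, 3.0]
grip_width: 0.0002
grip_force: 1.4
```

```bash
python3 - <<'E'
from h import *
st()
for c in("scene","top"):
    i=arm.get_image(c)
    cv2.imwrite("pics/f_%s.png"%c,i["color"][:,:,::-1])
    print([ (t,round(r["score"],2),chest(r["location"])) for t in("lid_edge","lid_hinge") for r in arm.spot_point(c,t)[:1]])
E
```

```text
{'time_s': 17.317, 'q': [-20.935, 31.232, 14.992, 101.509, -10.303, 48.606, -105.394], 'position': [0.659, 0.073, 0.238], 'orientation': [179.998, 0.012, -14.212], 'ft_force': [1.427, 0.071, 2.988], 'grip_width': 0.0} chest [0.0003, -0.0004, 0.2381]
[('lid_edge', 0.73, [-0.0243, 0.0036, 0.238])]
[('lid_hinge', 0.35, [-0.0588, 0.2913, 0.0024])]
```

View pics/f_scene.png

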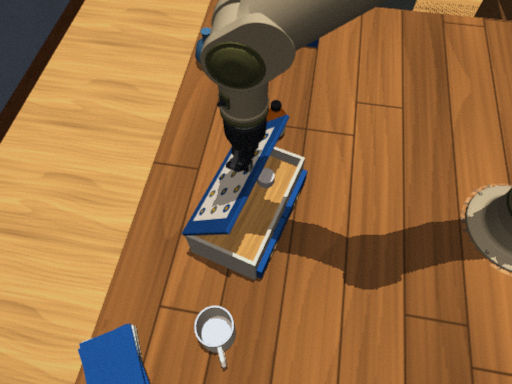

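The picture shows the lid partly lowered, with the fingertip on its outer face at about (240,165). I'll continue along the arc.

Emit:
apply_moves --series "-0.05 0 0.055 0 0;-0.11 0 0.115 0 0;-0.165 0 0.17 0 0;-0.22 0 0.23 0 0;-0.27 0 0.295 0 0;-0.315 0 0.36 0 0;-0.36 0 0.43 0 0;-0.405 0 0.5 0 0;-0.44 0 0.575 0 0;-0.48 0 0.65 0 0;-0.515 0 0.72 0 0;-0.545 0 0.795 0 0"

```text
time_s: 18.62
position: [0.6172, 0.0831, 0.1744]
orientation: [180.0, 0.0, -14.2]
ft_force: [0.0, 0.4, 3.6]
grip_width: 0.0001
grip_force: 1.3
```

Emit:
apply_moves --series "-0.02 0 0.06 0 0;-0.04 0 0.12 0 0;-0.055 0 0.18 0 0;-0.07 0 0.24 0 0;-0.08 0 0.3 0 0;-0.09 0 0.35 0 0;-0.1 0 0.39 0 0;-0.1 0 0.42 0 0;-0.1 0 0.45 0 0;-0.1 0 0.47 0 0;-0.1 0 0.49 0 0"

```text
time_s: 19.53
position: [0.6096, 0.0849, 0.1357]
orientation: [180.0, 0.0, -14.2]
ft_force: [-1.9, 1.1, 1.8]
grip_width: 0.0004
grip_force: 1.1
```

```bash
python3 - <<'E'
from h import *
st()
E
```

```text
{'time_s': 19.533, 'q': [-21.284, 35.423, 12.156, 112.31, -12.755, 33.548, -104.863], 'position': [0.61, 0.085, 0.136], 'orientation': [179.992, 0.012, -14.221], 'ft_force': [-1.885, 1.1, 1.809], 'grip_width': 0.0} chest [-0.0508, -0.0006, 0.1357]
```

Emit:
apply_moves --series "0 0 0.01 0 0;0 0 0.02 0 0;0 0 0.03 0 0;0 0 0.04 0 0;0 0 0.05 0 0;0 0 0.05 0 0"

```text
time_s: 20.03
position: [0.6097, 0.0849, 0.133]
orientation: [-180.0, -0.0, -14.2]
ft_force: [-4.9, -0.7, 14.6]
grip_width: 0.0001
grip_force: 7.2
```

Emit:
apply_moves --series "0 0 -0.05 0 0;0 0 -0.2 0 0;0 0 -0.5 0 0;0 0 -0.8 0 0;0 0 -1 0 0;0 0 -1 0 0"

```text
time_s: 20.53
position: [0.6118, 0.0848, 0.216]
orientation: [-179.9, -0.3, -14.2]
ft_force: [-0.0, 0.3, -0.3]
grip_width: 0.0006
grip_force: 0.0
```

Emit:
apply_moves --series "-0.2 0 -0.3 0 0;-0.5 0 -0.6 0 0;-0.8 0 -0.9 0 0;-1 0 -1 0 0;-1 0 -1 0 0"

```text
time_s: 20.95
position: [0.5303, 0.1054, 0.2941]
orientation: [-179.9, -0.1, -14.1]
ft_force: [-0.1, -0.3, 0.3]
grip_width: 0.0001
grip_force: 0.0
```

```bash
python3 - <<'E'
from h import *
st()
for c in("scene","top"):
    i=arm.get_image(c)
    cv2.imwrite("pics/g_%s.png"%c,i["color"][:,:,::-1])
    print([ (t,round(r["score"],2),chest(r["location"])) for t in("lid_edge","drawer_left_front","drawer_right_front","mug","diffuser") for r in arm.spot_point(c,t)[:1]])
E
```

```text
{'time_s': 20.95, 'q': [-29.789, 18.962, 16.744, 113.707, -7.318, 48.187, -113.165], 'position': [0.53, 0.105, 0.294], 'orientation': [-179.874, -0.075, -14.141], 'ft_force': [-0.124, -0.252, 0.32], 'grip_width': 0.0} chest [-0.1327, -0.0001, 0.2941]
[('lid_edge', 0.58, [-0.0875, 0.0077, 0.1114]), ('drawer_left_front', 0.63, [-0.0991, 0.0715, 0.037]), ('drawer_right_front', 0.69, [-0.0949, -0.0722, 0.0371]), ('mug', 0.62, [-0.0628, 0.2876, 0.0047]), ('diffuser', 0.95, [0.0398, -0.2661, -0.0014])]
[('drawer_right_front', 0.76, [-0.1001, -0.074, 0.0326]), ('mug', 0.85, [-0.0568, 0.2927, -0.0002]), ('diffuser', 0.92, [0.0385, -0.2623, -0.003])]
```

View pics/g_scene.png

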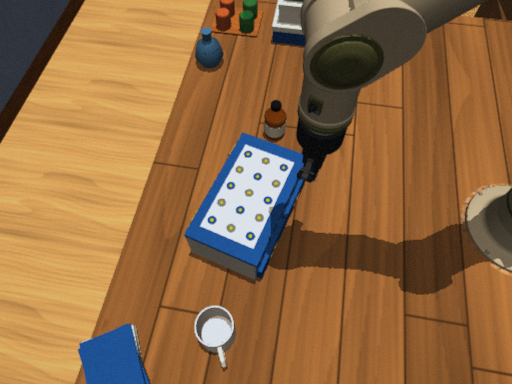

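View pics/g_top.png

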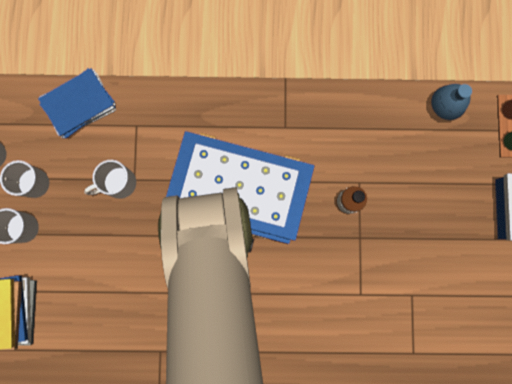

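In both pictures the lid lies flat (centre about (248,200) in the scene view), both drawers are home, and the mug and bottle have not moved. The gripper is clear of everything.

```bash
python3 -c "
from plant import arm
print(arm.close_job())"
```

```text
the job is handed in; nothing more can be done
None
```

Both drawers are pushed fully home and the lid is shut; the mug and bottle stand where they were, the tins hadn't moved when last seen before the lid closed, the gripper finished clear, and the job is handed in at about 21 s (no verdict was returned).

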